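# Show a trainee how a handpiece is oiled and put away

### The arm

A 6-joint arm with a two-finger parallel gripper is mounted at the origin on a cart in front of the work surface, level with it; the furniture and walls round the work are solid. World frame = base frame: x ahead of the robot, y to its left, z up, the work surface at z = 0. Lengths are in mm, angles in rad, forces in N, time in s.
With the tool pointing down it reaches from about 300 to 775 mm from the base axis. Payload 14.6 kg.
Tool frame: the origin (TCP) lies between the finger pads, 19 mm behind the fingertips; this is the grasp point; z points along the fingers, y is the line along which they close (so a half turn about z gives the same grasp; the last joint's range is limited). The gripper opens to 94 mm and grips with 3 to 60 N. Pads are 16 mm wide; open, the fingers measure 119 mm over their backs; the gripper's body (75 mm by 177 mm) begins 78 mm behind the grasp point.
Start: joints at [-1.202, 0.3, 1.521, -0, 1.321, -0.067], TCP at [232.167, -498.586, 224.246] pointing down, gripper open.
Joint ranges: [-3.03, 3.03], [-0.79, 2.21], [0.23, 2.52], [-1.04, 4.18], [0, 3.07], [-2.55, 2.55]. Speed limits (rad/s): [2.22, 2.22, 2.57, 3.14, 3.14, 3.14].

### API

Orientations are given as a unit quaternion [x, y, z, w].
In Python, from cell import ctrl gives the robot as it stands.
- The arm moves only by the shell command python3 -m pendant 'ROWS'. ROWS is JSON, one flat list of numbers, 7 for each row, row after row: the shift along the tool's x, y, z normalised to -1 to 1, where 1 is 200 mm, then the turn, a rotation vector about the tool's x, y, z normalised to -1 to 1, where 1 is pi rad, then the finger opening in mm, from 0 to 94. In form: [dx, dy, dz, wx, wy, wz, grip, dx, dy, dz, wx, wy, wz, grip, ...]. A call has 1 to 12 rows; each row is the pose to reach, as a shift and turn from the pose commanded when the call began, along the tool's axes at that moment, turning the shorter way round; what a row does not reach only later rows make up. A row lasts 1/10 s, in which the tool goes at most 50 mm and 8.59 degrees, less where a joint would pass 70% of its speed; a pose out of reach is approached as far as the arm can. A call with a number of a shift or a turn outside -1 to 1 is refused whole. A call with a gripper value outside its range is refused whole. The fingers move at their own pace and stop on an object; the grip force is fixed at half the most. Time passes only in rows, so rows that repeat a pose let the fingers close. It gives the time, the measured TCP pose, the force, the opening and the grip force at its end, in the units of the state.
- ctrl.state(): the state, without advancing time (a new reading comes with each control period).
- ctrl.grab_frame(name): name is "side" or "top"; returns a dict with "img" (400x640x3 uint8, red, green, blue), "vertical_fov" (degrees; the focal length in pixels is half the picture's height over the tangent of half this angle, whatever the lens; pixels are square), "cx", "cy" (the principal point, pixels), "D" ([k1, k2, p1, p2, k3] as OpenCV has them; the pictures are not rectified), "view" (4x4, takes a point from world to camera coordinates). Camera axes: x right, y down, z forward; pixel columns grow to the right and rows downward; lengths in mm; the calibration is good to about 2 mm. A picture is of the moment at which its call begins. There is no depth.
- ctrl.job_done(): hands the job in; it is judged then, once.
The state is a dict: "time_s": time; "joint_pos": joint angles; "qd": joint speeds; "effort": joint torques, N m; "tool_pos": TCP position; "eef_rot": TCP orientation; "contact_force": force on the tool from outside, world axes, zero at the start; "wrist_torque": the same for the moment, N m; "opening": finger opening in mm; "finger_force": force on a finger pad.
Only numpy, scipy, OpenCV 4.12 (cv2) and the standard library are available. Lean on these libraries where they do the work, as an engineer would, in place of code of your own. Each camera call takes 0.05 s, during which the arm holds its last target. There are 200 camera calls.

### The job

Show a trainee the oiling routine by pointing straight down with the fingertips, in this order: at the middle of the dental handpiece, then at the cap of the oil spray can, then at the middle of the kidney dish where the handpiece goes afterwards. At each one keep the fingertips just above it, two or three centimetres away, still for two seconds. Touch and move nothing, travel well above everything and point at nothing else on the way, and finish with the hand raised above the tallest bottle.

Things in the scene. Friction and masses are not known exactly. Their poses are not given: they have to be found in the camera images.
- handpiece: The dental handpiece: smooth white pen-like handle 120 mm long, 18 mm wide and 18 mm high, with a small drum-shaped head at one end and a short yellowish tip at the other. Lies flat; origin at the centre of its underside, y along its length, z up; its middle is 9 mm above the origin, its top 18 mm. It shares a row with the syringe and the marker, in any order.
- handpiece_oil: The oil spray can: upright round aerosol can 52 mm across and 171 mm tall, with a smooth rounded green cap as wide as the can. Origin at the centre of its underside, z up; the top of the cap is 171 mm above the origin. It shares the back row with the cleaner bottle and the dropper bottle, in any order.
- kidney_dish: The kidney dish: shallow open steel dish of curved outline, 183 mm long, 97 mm wide, 32 mm high, floor 2 mm thick. Origin at the middle of its underside, y along its length, z up. It stands beside the instrument cassette, on either side.
- syringe: Bystander: rinse syringe, white ribbed barrel with a plunger flange, 116 mm long, 18 mm wide and high. Lies flat; origin at the centre of its underside, y along its length, z up; not to be pointed at.
- marker: Bystander: marker pen with a black cap, 135 mm long, 17 mm wide, 16 mm high. Lies flat; origin at the centre of its underside, y along its length, z up; not to be pointed at.
- cassette: Bystander: closed flat rectangular instrument cassette, perforated, 185 mm long, 102 mm wide, 23 mm high. Lies flat; origin at the centre of its underside, y along its length, z up; not to be pointed at.
- bottle_green: Bystander: cleaner bottle, 60 mm across and 193 mm tall (the tallest of the eight things), green body with a narrower white cap. Origin at the centre of its underside, z up; not to be pointed at.
- dropper: Bystander: small brown dropper bottle, 33 mm across and 102 mm tall, with a black pipette cap. Origin at the centre of its underside, z up; not to be pointed at.
Things that resemble listed ones, but are neither listed nor needed, are in the scene too. Leave any brown or orange look-alike of the handpiece_oil alone.

How it is judged:
By the outcome, as a careful person would: the job done as asked, in the order asked, and still so for the second after the job is handed in, with the robot touching nothing.
It also fails if it takes over 64 s, if anything falls off the work surface, if the arm or the gripper's body presses on something with over 40 N, if the wrist force passes 120 N, or if a joint passes its speed limit or range.

## Working session

There is one attempt and no reset: what is moved stays moved. The work goes in short steps, Python scripts to look and compute and a shell command to move; the robot and the scene stay as the last step left them, time stands still between calls to the robot, and variables do not carry over. Pictures are saved under pics/ and viewed, at most 10 in all, crops included, and the job is handed in when it is done.

```bash
mkdir -p pics; cat > h.py <<'E'
import numpy as np,cv2
from cell import ctrl
def grab(n):
    f=ctrl.grab_frame(n); return f
def K(f):
    F=200/np.tan(np.radians(f["vertical_fov"])/2); return np.array([[F,0,f["cx"]],[0,F,f["cy"]],[0,0,1.]])
def pix2(f,u,v,z):
    p=cv2.undistortPoints(np.array([[[u,v]]],float),K(f),np.array(f["D"],float))[0,0]
    V=np.array(f["view"]);R=V[:3,:3];t=V[:3,3];c=-R.T@t;d=R.T@np.array([p[0],p[1],1])
    return c+d*(z-c[2])/d[2]
def proj(f,P):
    V=np.array(f["view"]);return cv2.projectPoints(np.array(P,float).reshape(-1,1,3),cv2.Rodrigues(V[:3,:3])[0],V[:3,3],K(f),np.array(f["D"],float))[0][:,0]
E
python3 - <<'E'
from h import *
import pickle
for n in("top","side"):
    f=grab(n);pickle.dump(f,open(n+".pkl","wb"));cv2.imwrite(f"pics/{n}0.png",f["img"][:,:,::-1])
    V=np.array(f["view"]);print(n,-V[:3,:3].T@V[:3,3],f["vertical_fov"])
s=ctrl.state();print(s["time_s"],s["tool_pos"],s["eef_rot"])
E
```

```text
top [479.31199523  75.14852062 955.74113151] 50.45015469377569
side [355.42906511 420.61099968 773.23771247] 57.561526739906036
0.1 [ 232.08361523 -498.40310929  223.753026  ] [ 9.76354393e-01  2.16175511e-01 -7.63098091e-05 -4.92022893e-04]
```

View pics/top0.png

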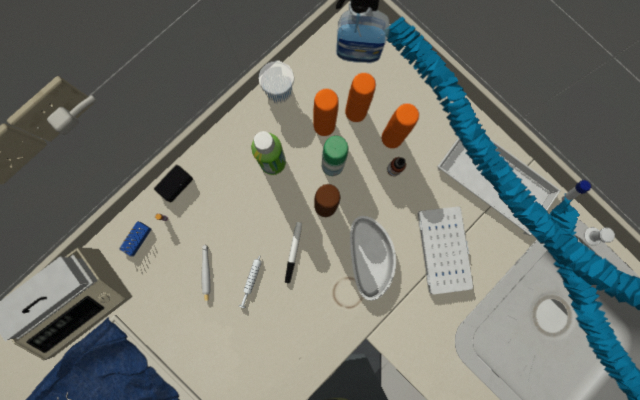

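View pics/side0.png

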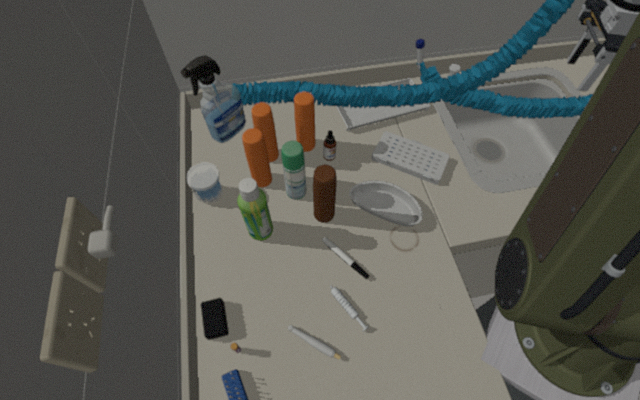

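The top view shows the handpiece with its yellow tip at about (206,273), the green cap at (335,150) and the kidney dish at (373,258). The marker, syringe and orange and brown look-alikes are clearly distinct from them. A blue hose crosses the right side of the picture. I'll enlarge these areas.

```bash
python3 - <<'E'
from h import *
import pickle
t=pickle.load(open("top.pkl","rb"));s=pickle.load(open("side.pkl","rb"))
def mk(f,rs,name):
    o=[]
    for (x,y) in rs:
        c=cv2.resize(f["img"][y:y+100,x:x+100,::-1],(390,390),interpolation=cv2.INTER_CUBIC)
        for k in range(0,100,20):
            cv2.putText(c,str(x+k),(int(k*3.9),10),0,.35,(0,0,255));cv2.putText(c,str(y+k),(0,int(k*3.9)+10),0,.35,(0,0,255))
            cv2.line(c,(int(k*3.9),0),(int(k*3.9),390),(0,0,255),1);cv2.line(c,(0,int(k*3.9)),(390,int(k*3.9)),(0,0,255),1)
        o.append(c)
    cv2.imwrite(name,np.hstack(o))
mk(t,[(160,220),(290,110)],"pics/c1.png");mk(s,[(270,300),(250,120)],"pics/c2.png")
for n,u,v,z in[("hp",206,273,9),("cap",336,148,171),("dish",373,258,16),("bottle",264,140,193),("cass",445,250,23),("brown",327,195,150),("or1",324,97,190),("or2",363,82,190),("or3",406,110,190),("syr",252,282,9),("spray",362,10,200)]:print(n,pix2(t,u,v,z).round())
T=ctrl.state();print(proj(t,[[232,-498,200],[0,0,0],[300,0,0]]).round(),proj(s,[[232,-498,200],[0,0,0]]).round())
# rough hose heights: side/top pair line crossing
for uv in[(410,45),(455,95),(500,175),(550,225),(620,270)]:
    print(uv,[(z,proj(s,pix2(t,*uv,z))[0].round().tolist()) for z in(0,50,100,200,300)])
E
```

```text
hp [440. 312.   9.]
cap [681.  35. 171.]
dish [473. -54.  16.]
bottle [689. 168. 193.]
cass [ 490. -213.   23.]
brown [593.  51. 150.]
or1 [774.  58. 190.]
or2 [805. -16. 190.]
or3 [751. -97. 190.]
syr [421. 211.   9.]
spray [948. -15. 200.]
[[638. 394.]
 [349. 483.]
 [349. 338.]] [[574.  78.]
 [573. 331.]]
(410, 45) [(0, [252.0, 101.0]), (50, [253.0, 94.0]), (100, [255.0, 86.0]), (200, [260.0, 67.0]), (300, [266.0, 43.0])]
(455, 95) [(0, [306.0, 97.0]), (50, [307.0, 90.0]), (100, [309.0, 82.0]), (200, [313.0, 63.0]), (300, [319.0, 39.0])]
(500, 175) [(0, [377.0, 103.0]), (50, [379.0, 95.0]), (100, [381.0, 87.0]), (200, [385.0, 69.0]), (300, [390.0, 44.0])]
(550, 225) [(0, [429.0, 96.0]), (50, [430.0, 89.0]), (100, [432.0, 81.0]), (200, [435.0, 63.0]), (300, [440.0, 39.0])]
(620, 270) [(0, [480.0, 80.0]), (50, [481.0, 73.0]), (100, [483.0, 66.0]), (200, [486.0, 48.0]), (300, [490.0, 25.0])]
```

View pics/c1.png

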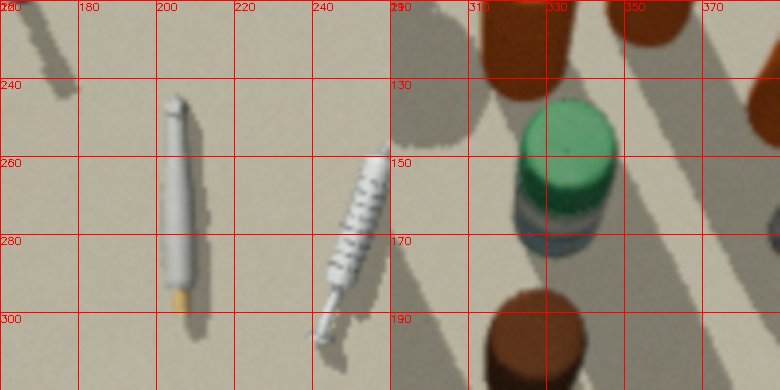

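View pics/c2.png

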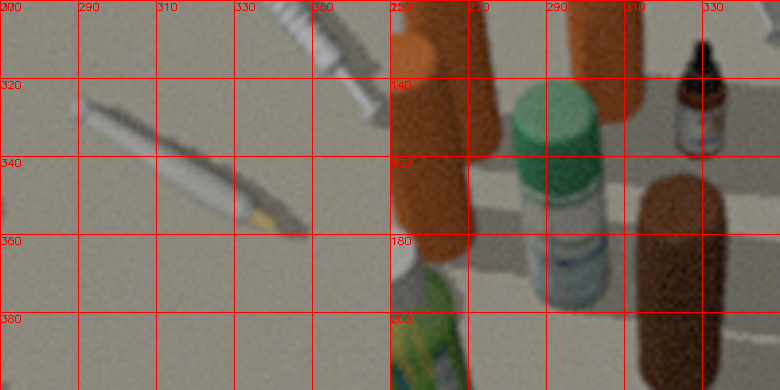

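The crops show the handpiece in the top view from (204.5,245) to (206,300), middle about (205.5,272.5). The rounded green cap's top is centred at about (336,146.5). In the side view they lie at about (314,342) and (293,147). Next I'll check the dish and cross-check the two views.

```bash
cat >> h.py <<'E'
from scipy.spatial.transform import Rotation as Ro
def go(P):
    s=ctrl.state();R=Ro.from_quat(s["eef_rot"]).as_matrix();p=np.array(s["tool_pos"])
    print("t",s["time_s"],"p",p.round(1))
    for q in P:
        print(q,(R.T@(np.array(q)-p)/200).round(3))
E
python3 - <<'E'
from h import *
import pickle
t=pickle.load(open("top.pkl","rb"));s=pickle.load(open("side.pkl","rb"))
hp=pix2(t,205.5,272.5,9);cap=pix2(t,336,146.5,171);print(hp,cap,proj(s,[hp,cap]))
print(pix2(s,314,342,9),pix2(s,292.5,147,171))
def crop(f,x,y):
        c=cv2.resize(f["img"][y:y+100,x:x+100,::-1],(390,390),interpolation=cv2.INTER_CUBIC)
        for k in range(0,100,20):
            cv2.putText(c,str(x+k),(int(k*3.9),10),0,.35,(0,0,255));cv2.putText(c,str(y+k),(0,int(k*3.9)+10),0,.35,(0,0,255))
            cv2.line(c,(int(k*3.9),0),(int(k*3.9),390),(0,0,255),1);cv2.line(c,(0,int(k*3.9)),(390,int(k*3.9)),(0,0,255),1)
        return c
cv2.imwrite("pics/c3.png",np.hstack([crop(t,325,210),crop(s,335,160)]))
go([[330,-300,330],[330,230,330]])
E
```

```text
[441.53195972 312.71337212   9.        ] [683.53488185  34.65344394 171.        ] [[313.47460187 341.5203841 ]
 [291.33459884 147.31595834]]
[440.13933904 312.89492907   9.        ] [681.96494558  32.57612428 171.        ]
t 0.1 p [ 232.1 -498.4  223.8]
[330, -300, 330] [ 0.863 -0.693 -0.53 ]
[330, 230, 330] [ 1.981 -3.095 -0.528]
```

View pics/c3.png

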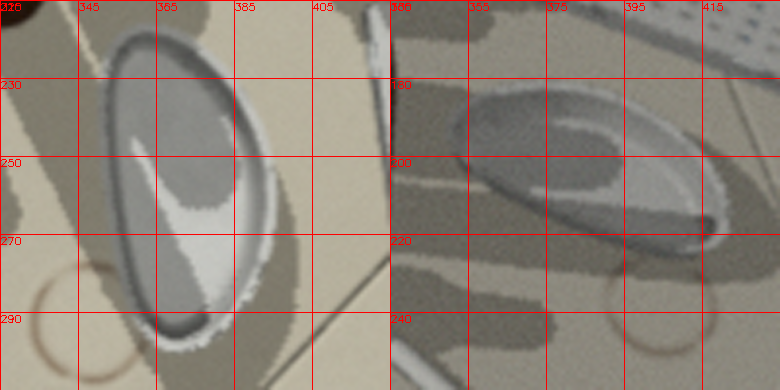

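The dish rim is centred at about (374,258) in the top view, and at about (386,203) in the side view. The views agree to about 2 mm. I'll raise, close the fingers and start towards the handpiece.

```bash
python3 -m pendant '[0,0,-0.25,0,0,0,0, 0,0,-0.5,0,0,0,0, 0,0,-0.53,0,0,0,0, 0.17,-0.14,-0.53,0,0,0,0, 0.35,-0.28,-0.53,0,0,0,0, 0.52,-0.42,-0.53,0,0,0,0, 0.69,-0.55,-0.53,0,0,0,0, 0.86,-0.69,-0.53,0,0,0,0, 0.86,-0.69,-0.53,0,0,0,0]'
python3 - <<'E'
from h import *
import pickle
t=pickle.load(open("top.pkl","rb"));s=pickle.load(open("side.pkl","rb"))
print(pix2(t,374,258,32),pix2(s,386.5,203.5,32))
go([[330,-100,330],[330,70,330],[330,230,330]])
E
```

```text
time_s: 1.0
tool_pos: [331.2, -297.6, 330.1]
eef_rot: [0.976, 0.218, 0.0, -0.0]
contact_force: [0.5, 0.9, 0.3]
opening: 25.7
finger_force: 0.0
[472.69538146 -53.94478229  32.        ] [469.58167132 -39.67184434  32.        ]
t 1.0 p [ 331.2 -297.6  330.1]
[330, -100, 330] [ 0.415 -0.896  0.001]
[330, 70, 330] [ 7.770e-01 -1.665e+00  1.000e-03]
[330, 230, 330] [ 1.118e+00 -2.389e+00  2.000e-03]
```

```bash
python3 -m pendant '[0.1,-0.22,0,0,0,0,0, 0.2,-0.44,0,0,0,0,0, 0.31,-0.67,0,0,0,0,0, 0.415,-0.895,0,0,0,0,0, 0.415,-0.895,0,0,0,0,0]'
python3 -m pendant '[0.1,-0.22,0,0,0,0,0, 0.2,-0.44,0,0,0,0,0, 0.31,-0.67,0,0,0,0,0, 0.415,-0.895,0,0,0,0,0, 0.415,-0.895,0,0,0,0,0]'
python3 - <<'E'
from h import *
import pickle
t=pickle.load(open("top.pkl","rb"));s=pickle.load(open("side.pkl","rb"))
for uv in[(363,217),(371,299),(353.5,235),(395.5,258),(356,262),(386,229),(388,285),(359,290)]:
  P=pix2(t,*uv,32);print(uv,P.round(),proj(s,P).round(1), "z0:",proj(s,pix2(t,*uv,2)).round(1))
go([[330,230,330]])
E
```

```text
time_s: 1.5
tool_pos: [329.4, -99.9, 330.2]
eef_rot: [0.976, 0.219, 0.0, -0.0]
contact_force: [1.2, -1.7, -0.5]
opening: 0.4
finger_force: 0.0
time_s: 2.0
tool_pos: [328.8, 97.8, 329.7]
eef_rot: [0.976, 0.22, -0.0, -0.0]
contact_force: [-0.5, -0.1, 0.1]
opening: 0.9
finger_force: 0.0
(363, 217) [562. -31.  32.] [[351.4 188.1]] z0: [[350.3 193.3]]
(371, 299) [386. -46.  32.] [[419.7 218.6]] z0: [[418.6 224. ]]
(353.5, 235) [522. -10.  32.] [[361.  201.9]] z0: [[359.9 207.2]]
(395.5, 258) [ 473. -101.   32.] [[397.2 185.1]] z0: [[396.1 190.2]]
(356, 262) [464. -15.  32.] [[383.5 212.2]] z0: [[382.4 217.5]]
(386, 229) [535. -81.  32.] [[370.9 178.9]] z0: [[369.8 184. ]]
(388, 285) [415. -83.  32.] [[415.3 201.3]] z0: [[414.3 206.5]]
(359, 290) [405. -21.  32.] [[407.4 222.7]] z0: [[406.3 228.1]]
t 2.0 p [328.8  97.8 329.7]
[330, 230, 330] [ 0.289 -0.594 -0.001]
```

```bash
python3 -m pendant '[0.1,-0.2,0,0,0,0,0, 0.2,-0.4,0,0,0,0,0, 0.29,-0.595,0,0,0,0,0, 0.29,-0.595,0,0,0,0,0]'
python3 - <<'E'
from h import *
go([[441,313,330],[441,313,200]])
E
```

```text
time_s: 2.4
tool_pos: [332.0, 228.2, 329.2]
eef_rot: [0.976, 0.218, -0.001, 0.0]
contact_force: [0.0, -0.1, -0.2]
opening: 0.4
finger_force: 0.0
t 2.4 p [332.  228.2 329.2]
[441, 313, 330] [ 0.674 -0.152 -0.005]
[441, 313, 200] [ 0.675 -0.152  0.645]
```

```bash
python3 -m pendant '[0.2,-0.05,0,0,0,0,0, 0.4,-0.1,0,0,0,0,0, 0.6,-0.13,0,0,0,0,0, 0.675,-0.152,0,0,0,0,0, 0.675,-0.152,0,0,0,0,0, 0.675,-0.152,0.2,0,0,0,0, 0.675,-0.152,0.4,0,0,0,0, 0.675,-0.152,0.6,0,0,0,0, 0.675,-0.152,0.645,0,0,0,0, 0.675,-0.152,0.645,0,0,0,0, 0.675,-0.152,0.645,0,0,0,0]'
python3 - <<'E'
from h import *
go([[441,313,62]])
for n in("side",):
    f=grab(n);cv2.imwrite(f"pics/{n}1.png",f["img"][:,:,::-1])
E
```

```text
time_s: 3.5
tool_pos: [441.9, 310.4, 203.5]
eef_rot: [0.976, 0.216, 0.001, -0.0]
contact_force: [-0.1, -0.9, 1.5]
opening: 0.4
finger_force: 0.0
t 3.5 p [441.9 310.4 203.5]
[441, 313, 62] [-0.001 -0.013  0.707]
```

View pics/side1.png

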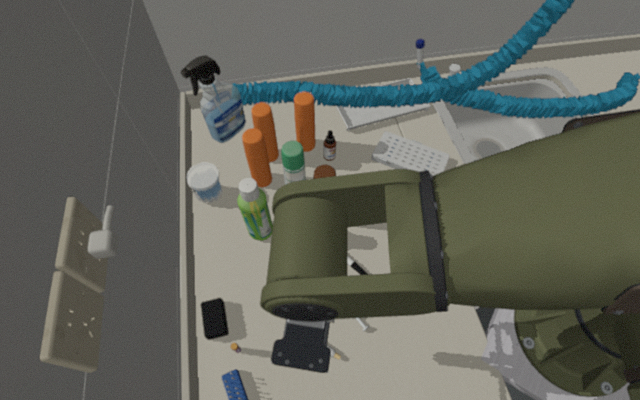

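The gripper hangs over the handpiece at about (310,345) and nothing has been disturbed. I'll descend.

```bash
python3 -m pendant '[0,-0.01,0.15,0,0,0,0, 0,-0.01,0.3,0,0,0,0, 0,-0.01,0.45,0,0,0,0, 0,-0.01,0.58,0,0,0,0, 0,-0.01,0.65,0,0,0,0, 0,-0.01,0.69,0,0,0,0, 0,-0.01,0.69,0,0,0,0, 0,-0.01,0.69,0,0,0,0, 0,-0.01,0.69,0,0,0,0]'
python3 - <<'E'
from h import *
for i in range(3): go([[441,313,62]]);grab("top")
E
```

```text
time_s: 4.45
tool_pos: [440.8, 312.8, 64.5]
eef_rot: [0.976, 0.216, 0.001, -0.0]
contact_force: [0.5, 0.2, 0.1]
opening: 0.3
finger_force: 0.0
t 4.45 p [440.8 312.8  64.5]
[441, 313, 62] [ 0.001 -0.     0.012]
t 4.5 p [440.7 312.7  64.3]
[441, 313, 62] [ 0.002 -0.001  0.011]
t 4.55 p [440.6 312.7  64.1]
[441, 313, 62] [ 0.003 -0.001  0.01 ]
```

```bash
R='x'; for i in 1 2; do python3 -m pendant '[0,0,0,0,0,0,0, 0,0,0,0,0,0,0, 0,0,0,0,0,0,0, 0,0,0,0,0,0,0, 0,0,0,0,0,0,0, 0,0,0,0,0,0,0, 0,0,0,0,0,0,0, 0,0,0,0,0,0,0, 0,0,0,0,0,0,0, 0,0,0,0,0,0,0, 0,0,0,0,0,0,0, 0,0,0,0,0,0,0]' | head -2; done
python3 -m pendant '[0,0,-0.25,0,0,0,0, 0,0,-0.5,0,0,0,0, 0,0,-0.75,0,0,0,0, 0,0,-1,0,0,0,0, 0,0,-1,0,0,0,0]'
python3 - <<'E'
from h import *
go([[441,313,330],[560,180,330],[683,34,330]])
E
```

```text
time_s: 5.8
tool_pos: [440.3, 312.5, 63.3]
time_s: 7.0
tool_pos: [440.3, 312.5, 63.2]
time_s: 7.5
tool_pos: [441.7, 313.4, 270.2]
eef_rot: [0.976, 0.216, 0.005, -0.002]
contact_force: [1.6, 0.3, -1.1]
opening: 0.4
finger_force: 0.0
t 7.5 p [441.7 313.4 270.2]
[441, 313, 330] [-0.001 -0.    -0.299]
[560, 180, 330] [ 0.258  0.854 -0.297]
[683, 34, 330] [ 0.507  1.775 -0.296]
```

```bash
python3 -m pendant '[0,0,-0.2,0,0,0,0, 0,0,-0.335,0,0,0,0, 0.06,0.2,-0.335,0,0,0,0, 0.12,0.4,-0.335,0,0,0,0, 0.18,0.6,-0.335,0,0,0,0, 0.26,0.855,-0.335,0,0,0,0, 0.26,0.855,-0.335,0,0,0,0]'
python3 - <<'E'
from h import *
go([[683,34,330]])
E
```

```text
time_s: 8.2
tool_pos: [561.9, 175.6, 328.8]
eef_rot: [0.977, 0.214, -0.001, 0.0]
contact_force: [-0.3, 0.3, -0.7]
opening: 0.9
finger_force: 0.0
t 8.2 p [561.9 175.6 328.8]
[683, 34, 330] [ 0.254  0.896 -0.006]
```

```bash
python3 -m pendant '[0.06,0.2,0,0,0,0,0, 0.12,0.4,0,0,0,0,0, 0.18,0.6,0,0,0,0,0, 0.23,0.8,0,0,0,0,0, 0.25,0.91,0,0,0,0,0, 0.25,0.91,0,0,0,0,0, 0.25,0.91,0,0,0,0,0, 0.25,0.91,0,0,0,0,0, 0.25,0.91,0,0,0,0,0]'
python3 - <<'E'
from h import *
go([[683,34,215]])
f=grab("side");cv2.imwrite("pics/side2.png",f["img"][:,:,::-1])
go([[683,34,215]])
E
```

```text
time_s: 9.1
tool_pos: [681.3, 36.7, 330.7]
eef_rot: [0.976, 0.217, 0.0, 0.0]
contact_force: [-0.2, 0.2, -0.2]
opening: 0.4
finger_force: 0.0
t 9.1 p [681.3  36.7 330.7]
[683, 34, 215] [0.002 0.016 0.579]
t 9.15 p [681.3  36.6 330.7]
[683, 34, 215] [0.002 0.015 0.579]
```

View pics/side2.png

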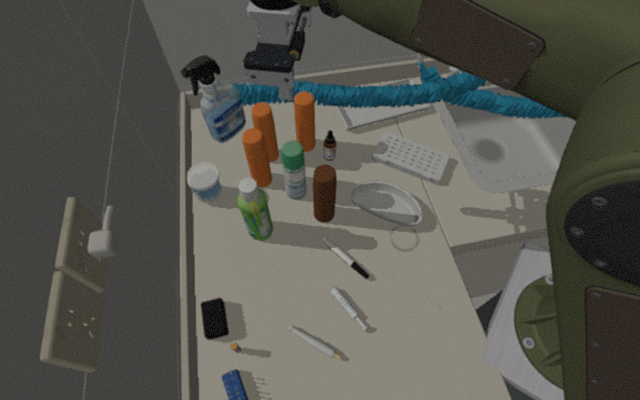

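The handpiece and everything else are in place, and the fingers (at about (287,98)) are in line above the green cap at (292,152). I'll descend over the cap.

```bash
python3 -m pendant '[0,0.01,0.15,0,0,0,0, 0,0.015,0.3,0,0,0,0, 0,0.015,0.42,0,0,0,0, 0,0.015,0.51,0,0,0,0, 0,0.015,0.56,0,0,0,0, 0,0.015,0.575,0,0,0,0, 0,0.015,0.575,0,0,0,0, 0,0.015,0.575,0,0,0,0, 0,0.015,0.575,0,0,0,0]'
python3 -m pendant '[0,0,0,0,0,0,0, 0,0,0,0,0,0,0]'
python3 - <<'E'
from h import *
f=grab("side");cv2.imwrite("pics/side3.png",cv2.resize(f["img"][50:250,200:400,::-1],(600,600)))
E
```

```text
time_s: 10.05
tool_pos: [683.2, 32.8, 216.3]
eef_rot: [0.976, 0.216, 0.001, 0.0]
contact_force: [0.2, -0.4, 0.3]
opening: 0.5
finger_force: 0.0
time_s: 10.25
tool_pos: [683.1, 32.8, 215.6]
eef_rot: [0.976, 0.216, 0.0, 0.0]
contact_force: [0.5, 0.2, -0.3]
opening: 0.8
finger_force: 0.0
```

View pics/side3.png

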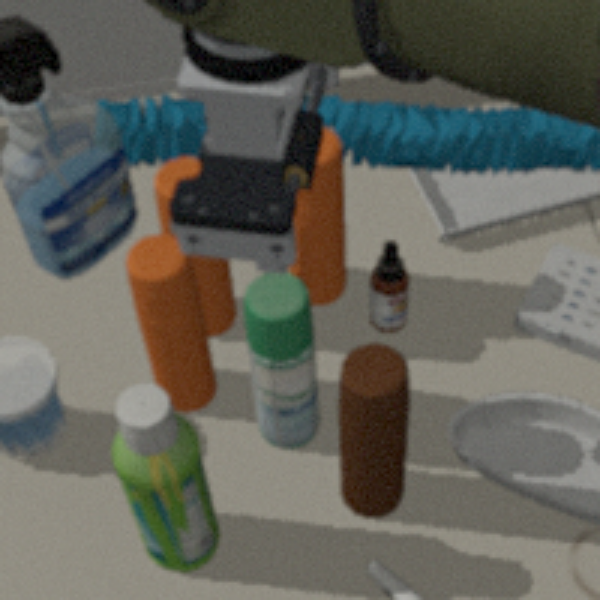

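The fingertips, at about crop (277,268), sit just above the middle of the green cap at (280,290), and nothing is touched. I'll hold for two seconds, then rise.

```bash
for i in 1 2; do python3 -m pendant '[0,0,0,0,0,0,0, 0,0,0,0,0,0,0, 0,0,0,0,0,0,0, 0,0,0,0,0,0,0, 0,0,0,0,0,0,0, 0,0,0,0,0,0,0, 0,0,0,0,0,0,0, 0,0,0,0,0,0,0, 0,0,0,0,0,0,0, 0,0,0,0,0,0,0, 0,0,0,0,0,0,0, 0,0,0,0,0,0,0]' | head -2; done
python3 -m pendant '[0,0,-0.2,0,0,0,0, 0,0,-0.4,0,0,0,0, 0,0,-0.575,0,0,0,0, 0,0,-0.575,0,0,0,0, 0,0,-0.575,0,0,0,0, 0,0,-0.575,0,0,0,0]'
python3 - <<'E'
from h import *
go([[580,-30,330],[472,-51,330]])
E
```

```text
time_s: 11.5
tool_pos: [683.0, 32.8, 215.2]
time_s: 12.7
tool_pos: [683.0, 32.8, 215.3]
time_s: 13.3
tool_pos: [682.8, 32.8, 328.6]
eef_rot: [0.976, 0.216, -0.001, -0.0]
contact_force: [0.4, 0.2, -0.2]
opening: 0.8
finger_force: 0.0
t 13.3 p [682.8  32.8 328.6]
[580, -30, 330] [-0.598  0.068 -0.006]
[472, -51, 330] [-1.132 -0.065 -0.005]
```

```bash
python3 -m pendant '[-0.15,0.02,0,0,0,0,0, -0.35,0.04,0,0,0,0,0, -0.6,0.06,0,0,0,0,0, -0.8,0.02,0,0,0,0,0, -1,-0.06,0,0,0,0,0, -1,-0.065,0,0,0,0,0, -1,-0.065,0,0,0,0,0]'
python3 - <<'E'
from h import *
go([[472,-51,330],[472,-51,140]])
E
```

```text
time_s: 14.0
tool_pos: [495.9, -39.8, 330.0]
eef_rot: [0.976, 0.216, -0.0, -0.0]
contact_force: [-0.4, 0.5, 0.2]
opening: 0.6
finger_force: 0.0
t 14.0 p [495.9 -39.8 330. ]
[472, -51, 330] [-0.132  0.     0.   ]
[472, -51, 140] [-0.132  0.     0.95 ]
```

```bash
python3 -m pendant '[-0.08,0,0,0,0,0,0, -0.132,0,0,0,0,0,0, -0.132,0,0,0,0,0,0, -0.132,0,0.2,0,0,0,0, -0.132,0,0.4,0,0,0,0, -0.132,0,0.6,0,0,0,0, -0.132,0,0.78,0,0,0,0, -0.132,0,0.9,0,0,0,0, -0.132,0,0.95,0,0,0,0, -0.132,0,0.95,0,0,0,0, -0.132,0,0.95,0,0,0,0]'
python3 - <<'E'
from h import *
go([[472,-51,73]])
f=grab("side");cv2.imwrite("pics/side4.png",cv2.resize(f["img"][100:300,280:480,::-1],(600,600)))
E
```

```text
time_s: 15.1
tool_pos: [473.0, -51.0, 141.2]
eef_rot: [0.976, 0.216, 0.001, 0.0]
contact_force: [-0.2, 0.0, 0.0]
opening: 0.5
finger_force: 0.0
t 15.1 p [473.  -51.  141.2]
[472, -51, 73] [-0.005 -0.003  0.341]
```

View pics/side4.png

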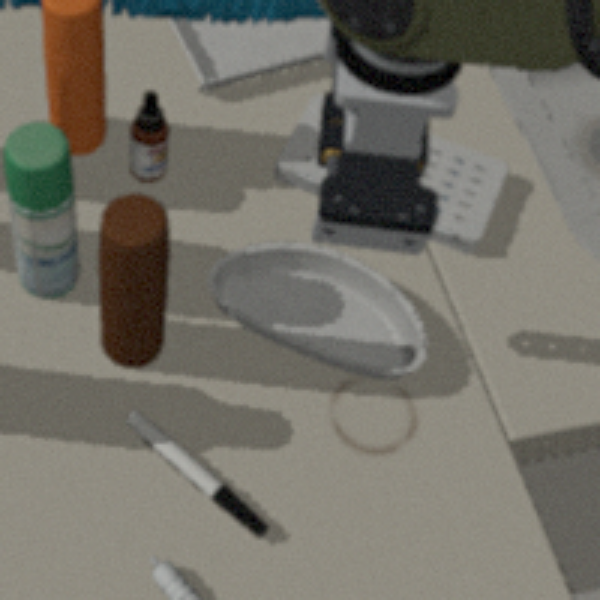

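The hand is above the dish, whose centre is at about crop (320,310), and everything is undisturbed. I'll descend to about 22 mm over the rim and hold.

```bash
python3 -m pendant '[0,0,0.1,0,0,0,0, 0,0,0.2,0,0,0,0, 0,0,0.28,0,0,0,0, 0,0,0.33,0,0,0,0, 0,0,0.34,0,0,0,0, 0,0,0.34,0,0,0,0, 0,0,0.34,0,0,0,0, 0,0,0.34,0,0,0,0]'
python3 - <<'E'
from h import *
f=grab("side");cv2.imwrite("pics/side5.png",cv2.resize(f["img"][100:300,280:480,::-1],(600,600)))
E
```

```text
time_s: 15.95
tool_pos: [472.6, -51.1, 73.0]
eef_rot: [0.976, 0.216, 0.001, 0.0]
contact_force: [0.8, 0.1, 0.0]
opening: 0.5
finger_force: 0.0
```

View pics/side5.png

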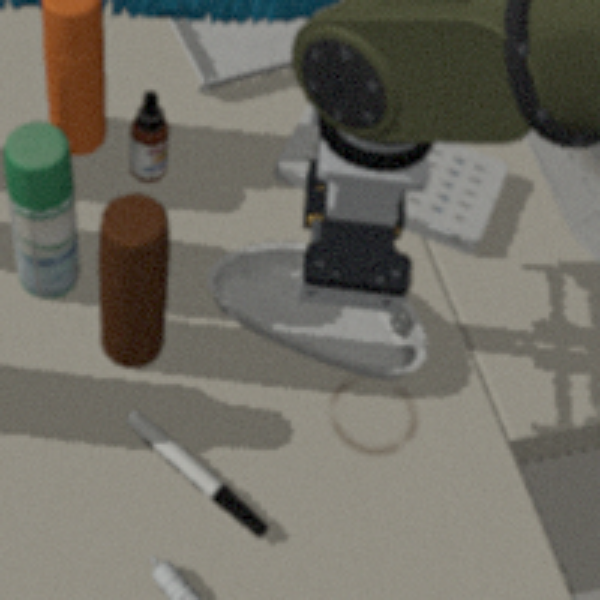

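The hand is over the middle of the dish with the fingertips clear of it. I'll hold, raise and hand in.

```bash
for i in 1 2; do python3 -m pendant '[0,0,0,0,0,0,0, 0,0,0,0,0,0,0, 0,0,0,0,0,0,0, 0,0,0,0,0,0,0, 0,0,0,0,0,0,0, 0,0,0,0,0,0,0, 0,0,0,0,0,0,0, 0,0,0,0,0,0,0, 0,0,0,0,0,0,0, 0,0,0,0,0,0,0, 0,0,0,0,0,0,0, 0,0,0,0,0,0,0]' | head -2; done
python3 -m pendant '[0,0,-0.2,0,0,0,0, 0,0,-0.4,0,0,0,0, 0,0,-0.6,0,0,0,0, 0,0,-0.8,0,0,0,0, 0,0,-1,0,0,0,0, 0,0,-1,0,0,0,0]' | head -2
python3 -m pendant '[0,0,-0.2,0,0,0,0, 0,0,-0.35,0,0,0,0, 0,0,-0.4,0,0,0,0, 0,0,-0.4,0,0,0,0, 0,0,-0.4,0,0,0,0, 0,0,-0.4,0,0,0,0, 0,0,-0.4,0,0,0,0, 0,0,-0.4,0,0,0,0]'
python3 -c "
from cell import ctrl
print(ctrl.job_done())"
```

```text
time_s: 17.2
tool_pos: [472.3, -51.0, 72.3]
time_s: 18.4
tool_pos: [472.3, -51.0, 72.3]
time_s: 19.0
tool_pos: [473.6, -51.2, 277.3]
time_s: 19.8
tool_pos: [472.2, -51.0, 351.7]
eef_rot: [0.976, 0.216, -0.0, -0.0]
contact_force: [0.4, -0.3, 0.7]
opening: 0.5
finger_force: 0.0
the job is handed in; nothing more can be done
None
```

I pointed at the handpiece, then the oil can's cap, then the kidney dish, holding more than 2 s about 21–26 mm above each (for the dish, above its rim). Nothing was touched, and the job was handed in at 19.8 s with the fingertips at about 330 mm, above the 193 mm bottle.

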